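# Reseat the test jig's lid and start the test

## Task

The probes in the lid of the board test jig are making poor contact, so reseat them: with your fingertips press the orange bar all the way down so that the lid stands wide open, then let the bar come up under your fingers so that the lid eases down onto the board without slamming. Once the lid is fully shut, press in the green start button on the grey operator box to run the test. Only press, do not pick anything up; work the lid by its bar and do not touch it directly, leave the red stop button alone and do not disturb the other things on the bench.

Things in the scene. Friction and masses are not known exactly. Their poses are not given: they have to be found in the camera images.
- jig: Board test jig, bolted down: an aluminium box 220 mm wide with a hinged lid (top of the shut lid 115 mm above the table) and a press bar across its front. Origin: on the table under the middle of the raised press bar; x points from the bar to the box, which spans x = 90 to 310 mm; y along the bar. Steel side arms run from the bar to pivots at x = 170 mm, z = 75 mm; push rods lift the lid.
- press_bar (a point): Middle of the top face of the orange tread (40 mm along the jig's x, 190 mm along its y) on the press bar; moves with it. Swings on a 174 mm radius about the pivots, nearly straight down (under 10 mm fore and aft), from about 123 mm above the table to 52 mm fully down. Tilted 0.2 rad towards the box at the top, level at mid stroke, 0.2 rad the other way at the bottom.
- lever (a joint): Angle of the press bar's arms, rad: 0 up (lid shut), 0.41 fully down against its stop. It takes some 5 to 12 N on the bar to hold the lid up; let go, the lid's weight brings bar and lid back at once and the lid slams.
- lid (a joint): Opening angle of the lid about its hinge at the rear of the jig, rad: 0 shut, 0.95 wide open with the bar fully down; geared to the bar, about 2.3 times its angle.
- lid_edge (a point): Middle of the lid's front top edge, 227 mm from its hinge, 90 mm behind the press bar when shut; swings up and to the rear.
- board: Green circuit board under test, 115 x 85 x 3 mm, loose between guide pins inside the jig under the lid's clear window; origin at the centre of its underside, 60 mm above the table. To be left where it lies.
- control: Grey operator box standing loose on the bench, 85 x 125 mm and 47 mm high, 0.7 kg, with a green and a red push button on top; origin at the centre of its underside; the green button lies 32 mm to its +y side, the red one 32 mm to its -y side.
- start_top (a point): Centre of the top of the green start button (28 mm across), which moves straight down when pressed.
- start (a joint): Travel of the green start button, m: 0 out, 0.006 fully in (about 5 N); springs back.
- stop_top (a point): Centre of the top of the red stop button (28 mm across). Not to be pressed.
- stop (a joint): Travel of the red stop button, m: 0 out, 0.006 fully in.
- multimeter: Yellow multimeter lying on its back, 170 x 85 mm, 45 mm high at its dial; origin at the centre of its underside.
- screwdriver: Screwdriver with a yellow handle lying on the bench along its own x.
- relay: White relay module, 50 x 90 x 45 mm; origin at the centre of its underside.
- spool: Blue solder spool standing on end, 60 mm across, 34 mm high; origin at the centre of its underside.
Things that resemble listed ones, but are neither listed nor needed, are in the scene too. Leave any brown or purple look-alike of the control alone.

How it is judged:
By the outcome, as a careful person would: the job done as asked, in the order asked, and still so for the second after the job is handed in, with the robot touching nothing.
It also fails if it takes over 51 s, if anything falls off the work surface, if the arm or the gripper's body presses on something with over 40 N, if the wrist force passes 120 N, or if a joint passes its speed limit or range.

## Robot

A 7-joint arm with a two-finger parallel gripper is mounted at the origin on the work surface. World frame = base frame: x ahead of the robot, y to its left, z up, the work surface at z = 0. Lengths are in mm, angles in rad, forces in N, time in s.
With the tool pointing down it reaches from about 400 to 900 mm from the base axis. Payload 5.6 kg.
Tool frame: the origin (TCP) lies midway between the tips of the shut fingers; the grasp point (between the pads) lies 19 mm behind it; x points along the fingers, y is the direction in which the jaws open and shut, and the axes are right-handed (so a half turn about x gives the same grasp; the last joint's range is limited). The gripper opens to 92 mm and grips with 3 to 60 N. Pads are 20 mm wide; open, the fingers measure 128 mm over their backs; the gripper's body (75 mm by 189 mm) begins 69 mm behind the grasp point.
Start: joints at [-1.356, 0.468, -0.012, 1.603, 0.006, 1.071, -0.056], TCP at [165.762, 628.516, 214.592] pointing down, gripper open.
Joint ranges: [-2.53, 2.53], [-0.31, 2.02], [-1.57, 1.55], [0.28, 2.44], [-1.29, 4.43], [0.15, 1.84], [-2.92, 2.92]. Speed limits (rad/s): [2.57, 2.57, 3.14, 3.14, 3.14, 3.14, 3.14].

## Interface

Orientations are given as a rotation vector (axis times angle).
In Python, from cell import robot, grip, kin, viewer gives the robot as it stands. Calls block until the motion is done:
- robot.movep(position, orientation): joint-space move of the TCP to a pose.
- robot.servo_line(position, feed=150, rotation=None): straight line of the TCP; rotation=None keeps the orientation; feed is the mean speed in mm/s.
- robot.goto_joints(angles): joint-space move.
- grip(opening, newtons=None): opening from 0.0 (shut) to 1.0 (fully open); newtons is the grip in N (None keeps the last); returns when the fingers have stopped.
- robot.hold(seconds).
- kin.ik(position, orientation): joint angles nearest the present ones, or None.
- robot.observe(): the state.
- viewer.read_camera(name): name is "side" or "top" or "wrist"; returns the picture (384x512x3 uint8, red, green, blue); there is no depth.
- viewer.camera_info(name): a dict with "camera_matrix" (3x3 intrinsics, pixels), "R" (3x3) and "t" (3): a world point X has camera coordinates R X + t. Camera axes: x right, y down, z forward; pixel columns grow to the right and rows downward; lengths in mm; the calibration is good to about 2 mm. A picture is of the moment at which its call begins: read the wrist's pose just before it. camera_info takes no time and is no camera call; for the wrist camera it gives the pose at the moment of the call.
A pose or a line that the arm cannot do raises robot.IKError and nothing moves.
- robot.job_done(): hands the job in, once; it reports no verdict.
Trained networks look in the newest picture that a camera, given by its name, has taken for a name from the list of things; names that differ only in an ending like _2 or _b are one class to them, and where a whole thing is asked for, a point or a joint stands for the part that bears it (a point fixed in the world has none). Each returns a list of dicts, best first, with "confidence" (0 to 1); they miss things now and then, are a little off and sometimes report something else, mostly with a low value. They report only what shows in the picture. A call takes as long as a camera call. They do not tell look-alikes from the thing itself.
- viewer.silhouettes(name, camera): "mask" (384x512 bool, what is visible of it).
- viewer.pinpoint(name, camera): "at" ([x, y, z] in mm, in the coordinates of the camera as it stood for that picture, good to about 4 mm: a listed point, or the origin of a listed thing).
The state is a dict: "t": time; "joints": joint angles; "joint_velocities": joint speeds; "joint_torque": joint torques, N m; "tcp_pos": TCP position; "tcp_rot": TCP orientation; "contact_force": force on the tool from outside, world axes, zero at the start; "wrist_torque": the same for the moment, N m; "grip_width": opening from 0.0 (shut) to 1.0 (fully open).
Only numpy, scipy, OpenCV 4.12 (cv2) and the standard library are available. Lean on these libraries where they do the work, as an engineer would, in place of code of your own. Each camera call takes 0.05 s, during which the arm holds its last target. There are 200 camera calls.

## Working session

There is one attempt and no reset: what is moved stays moved. The work goes in short steps, each a Python script; the robot and the scene stay as the last script left them, time stands still between calls to the robot, and variables do not carry over. Pictures are saved under pics/ and viewed, about 8 in all and at most 12, crops included, and the job is handed in when it is done.

```bash
ls; mkdir -p pics
cat > h.py <<'E'
import numpy as np, cv2
from cell import robot, grip, kin, viewer
def pin(name,cam,n=4):
    i=viewer.camera_info(cam);R=np.array(i["R"]);t=np.array(i["t"]);K=np.array(i["camera_matrix"])
    out=[]
    for d in viewer.pinpoint(name,cam)[:n]:
        a=np.array(d["at"]);p=K@a
        out.append((round(d["confidence"],2),np.round(R.T@(a-t)).tolist(),np.round(p[:2]/p[2]).tolist()))
    return out
def save(cam,fn):
    im=viewer.read_camera(cam);cv2.imwrite("pics/"+fn,im[:,:,::-1]);return im
E
python3 - <<'E'
from h import *
a=save("top","top1.png");b=save("side","side1.png")
for c in("top","side"):
    for n in("jig","press_bar","lid_edge","board","control","start_top","stop_top","multimeter","relay","spool","screwdriver"):
        print(c,n,pin(n,c))
o=robot.observe();print(o["t"],o["tcp_rot"],o["contact_force"])
cv2.imwrite("pics/both.png",cv2.resize(np.vstack([a,b])[:,:,::-1],(450,600)))
E
```

```text
pics
top jig [(0.64, [475.0, -66.0, -0.0], [275.0, 213.0]), (0.42, [432.0, -299.0, 68.0], [345.0, 225.0])]
top press_bar [(0.63, [476.0, -66.0, 122.0], [276.0, 210.0])]
top lid_edge [(0.56, [559.0, -38.0, 115.0], [268.0, 185.0])]
top board [(0.49, [472.0, -62.0, -1.0], [274.0, 214.0])]
top control [(0.79, [710.0, -280.0, -1.0], [334.0, 148.0]), (0.76, [436.0, -337.0, -1.0], [352.0, 224.0]), (0.75, [264.0, -289.0, -1.0], [339.0, 274.0])]
top start_top [(0.47, [429.0, -301.0, 66.0], [346.0, 225.0]), (0.41, [742.0, -274.0, 69.0], [336.0, 135.0])]
top stop_top [(0.63, [446.0, -368.0, 68.0], [366.0, 221.0]), (0.55, [240.0, -271.0, 68.0], [338.0, 283.0]), (0.54, [680.0, -291.0, 69.0], [342.0, 152.0]), (0.45, [432.0, -302.0, 68.0], [346.0, 225.0])]
top multimeter [(0.58, [417.0, 336.0, -5.0], [162.0, 228.0])]
top relay [(0.85, [617.0, 473.0, -1.0], [126.0, 172.0])]
top spool [(0.71, [580.0, 355.0, -0.0], [158.0, 183.0])]
top screwdriver [(0.66, [605.0, -460.0, 1.0], [386.0, 178.0])]
side jig [(0.8, [477.0, -67.0, 2.0], [241.0, 230.0]), (0.72, [560.0, -41.0, 115.0], [258.0, 196.0]), (0.22, [
[... 401 characters left out ...]
, [327.0, 250.0])]
side start_top [(0.62, [295.0, -300.0, 70.0], [217.0, 283.0]), (0.55, [741.0, -278.0, 70.0], [336.0, 232.0]), (0.53, [434.0, -301.0, 68.0], [258.0, 268.0])]
side stop_top [(0.6, [444.0, -368.0, 70.0], [271.0, 282.0]), (0.41, [682.0, -294.0, 70.0], [324.0, 241.0]), (0.38, [239.0, -275.0, 64.0], [197.0, 285.0])]
side multimeter [(0.94, [423.0, 340.0, -4.0], [191.0, 173.0])]
side relay [(0.56, [618.0, 470.0, 0.0], [222.0, 145.0])]
side spool [(0.57, [583.0, 352.0, -1.0], [224.0, 161.0]), (0.39, [444.0, -369.0, 72.0], [271.0, 282.0])]
side screwdriver [(0.63, [607.0, -457.0, -2.0], [330.0, 299.0])]
1.2 [ 0.20245068  1.56125349 -0.20239511] [-0.63510177  0.32693021 -0.36859276]
```

View pics/top1.png

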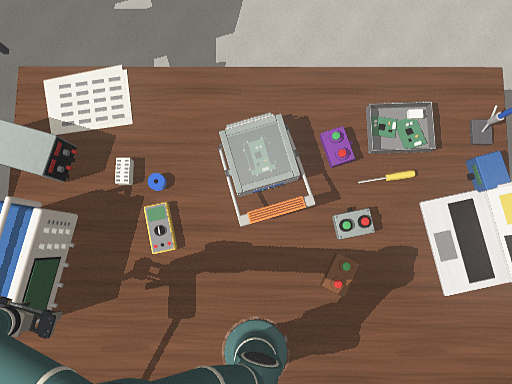

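View pics/side1.png

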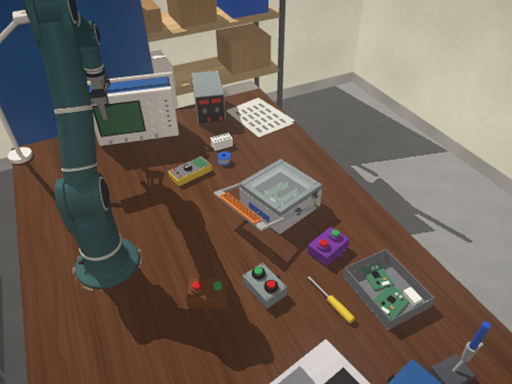

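The three candidates for the control, in top-camera pixels, are purple (338,147), grey (354,223) and brown (341,275). The grey one fits the description: its green button is at (346,225) and its red at (366,221). I'll confirm that in an enlarged crop before reaching for it. First I'll get the bar's yaw and move to hover above the bar.

```bash
cat >> h.py <<'E'
from scipy.spatial.transform import Rotation as Ro
def down(yaw):
    "tool x down, tool y at angle yaw+90deg in world; pick the half turn nearest in joints"
    best=None
    for s in(1,-1):
        y=s*np.array([-np.sin(yaw),np.cos(yaw),0]);x=np.array([0,0,-1.])
        best=(best or [])+[Ro.from_matrix(np.c_[x,y,np.cross(x,y)]).as_rotvec()]
    return best
def pick(p,yaw):
    q0=np.array(robot.observe()["joints"]);c=[]
    for r in down(yaw):
        q=kin.ik(p,r)
        if q is not None:c.append((np.abs(np.array(q)-q0).max(),r,np.round(q,2)))
    c.sort(key=lambda v:v[0]);print([(round(v[0],2),v[2].tolist()) for v in c]);return c[0][1]
def ray(uv,cam,z):
    i=viewer.camera_info(cam);R=np.array(i["R"]);t=np.array(i["t"]);K=np.array(i["camera_matrix"])
    d=R.T@np.linalg.inv(K)@np.array([*uv,1]);c=-R.T@t
    return c+d*(z-c[2])/d[2]
E
python3 - <<'E'
from h import *
im=cv2.imread("pics/top1.png");hsv=cv2.cvtColor(im,cv2.COLOR_BGR2HSV)
m=cv2.inRange(hsv,(5,150,150),(16,255,255));m[:,:235]=0;m[:190]=0;m[235:]=0;m[:,325:]=0
ys,xs=np.nonzero(m);P=np.array([ray(u,"top",121)[:2] for u in zip(xs,ys)])
r=cv2.minAreaRect(P.astype(np.float32));print(len(P),r)
_,_,V=np.linalg.svd(P-P.mean(0));v=V[0]*np.sign(V[0][1]);print("yaw",np.arctan2(-v[0],v[1]),P.mean(0))
a=cv2.resize(im[120:300,300:400],None,fx=3,fy=3,interpolation=2)
b=cv2.resize(cv2.imread("pics/side1.png")[220:320,180:360],None,fx=2.6,fy=2.6,interpolation=2)
o=np.zeros((540,800,3),np.uint8);o[:,:300]=a;h=b[:,:490];o[:h.shape[0],305:305+h.shape[1]]=h;cv2.imwrite("pics/crop1.png",o)
yaw=np.arctan2(-v[0],v[1]);p=[475,-66.5,200]
rot=pick(p,yaw);grip(0.0);robot.movep(p,rot)
print(robot.observe()["tcp_pos"],robot.observe()["t"],robot.observe()["contact_force"])
save("wrist","w1.png")
for n in("press_bar","lid_edge","start_top","jig"):print(n,pin(n,"wrist"))
E
```

```text
548 ((477.5824890136719, -64.85972595214844), (40.217777252197266, 187.48013305664062), 16.8960018157959)
yaw 0.2917182550798063 [476.77357541 -63.78309614]
[(np.float64(0.98), [-0.76, 0.27, 0.97, 2.07, -0.27, 0.94, -0.92]), (np.float64(2.16), [-0.51, 0.21, 0.66, 2.06, -0.16, 0.92, 2.11])]
[475.27023254 -65.6475059  199.91698618] 5.2333 [ 0.3218924   1.06910911 -0.07865655]
press_bar [(0.8, [477.0, -64.0, 124.0], [253.0, 201.0])]
lid_edge [(0.78, [554.0, -40.0, 115.0], [252.0, 113.0])]
start_top [(0.92, [430.0, -303.0, 70.0], [423.0, 274.0]), (0.79, [296.0, -303.0, 65.0], [378.0, 353.0]), (0.66, [475.0, -64.0, 123.0], [252.0, 202.0])]
jig [(0.79, [477.0, -65.0, 1.0], [254.0, 174.0])]
```

View pics/crop1.png

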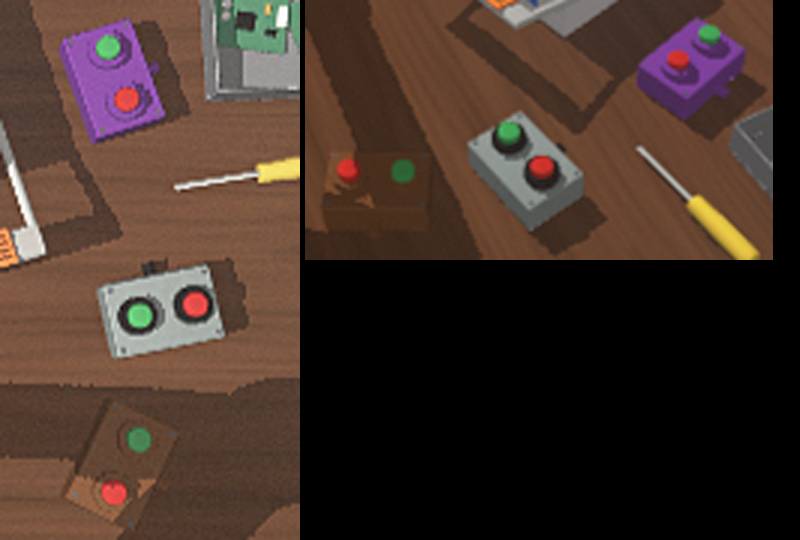

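View pics/w1.png

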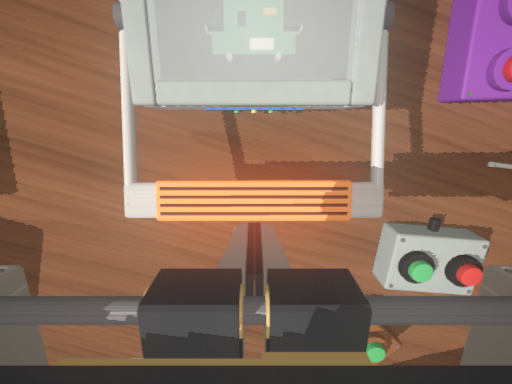

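The crop confirms it: the grey box has its green button on the +y side (crop pixel 138,316) and its red at (195,304). The purple and brown boxes are look-alikes. The wrist view shows the bar at (253,201), clear of obstructions. Next I'll press it down.

```bash
cat >> h.py <<'E'
YAW=0.292;C=np.array([477,-65.])
def bar(z):
    s=(min(max(z,45),123)-75)/174
    x=167.3-174*np.sqrt(1-s*s)
    return [C[0]+x*np.cos(YAW),C[1]+x*np.sin(YAW),z]
def st():
    o=robot.observe();print(round(o["t"],2),np.round(o["tcp_pos"],1),"F",np.round(o["contact_force"],1));return o
E
python3 - <<'E'
from h import *
robot.servo_line(bar(135),feed=100);F0=st()["contact_force"][2]
robot.servo_line(bar(123),feed=30);st()
for z in(105,85,65,56):robot.servo_line(bar(z),feed=30);st()
z=56
while z>47:
    z-=1;robot.servo_line(bar(z),feed=20)
    f=st()["contact_force"][2]-F0
    if f>28:break
robot.hold(0.3);st()
save("side","s2.png");save("top","t2.png")
print(pin("press_bar","side"),pin("lid_edge","side"),pin("lid_edge","top"))
a=cv2.imread("pics/s2.png")[90:260,160:360];cv2.imwrite("pics/s2c.png",cv2.resize(a,None,fx=3,fy=3))
E
```

```text
6.28 [477.4 -65.2 135.3] F [ 0.4 -0.1 -0.7]
6.83 [477.1 -64.9 123.1] F [-1.3  0.3  5.7]
7.6 [473.2 -66.1 105.1] F [0.1 0.5 5.5]
8.43 [471.1 -66.7  85.2] F [-0.6  0.5  5.1]
9.24 [471.1 -66.7  65.1] F [-0.6  0.8  4.2]
9.69 [471.8 -66.5  56.1] F [ 0.9 -0.5  3.9]
9.94 [471.9 -66.5  55.1] F [0.8 0.7 3.3]
10.19 [472.  -66.4  54.1] F [0.8 1.5 4.7]
10.44 [472.1 -66.4  53.8] F [-3.2  2.3 14.4]
10.69 [472.2 -66.4  53.5] F [-5.8  2.2 25.5]
10.94 [472.3 -66.4  53.3] F [-9.6  2.7 37.5]
11.24 [472.3 -66.4  53.3] F [-10.    3.   36.5]
[(0.9, [471.0, -70.0, 51.0], [239.0, 222.0])] [(0.93, [666.0, -8.0, 290.0], [281.0, 144.0])] [(0.77, [663.0, -1.0, 293.0], [257.0, 140.0])]
```

View pics/s2c.png

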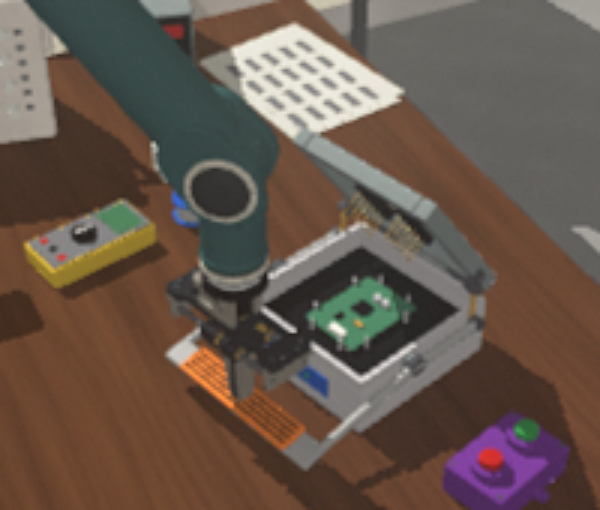

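The bar is on its stop: the tip is at z = 53, the force climbed to about 37 N, and the lid edge stands at z ≈ 290, so the lid is wide open. Next I'll ease it down slowly.

Run:
```python
from h import *
for z,f in((56,15),(75,22),(95,22),(112,20),(118,12),(121,10),(123,8),(125,8),(127,8)):
    robot.servo_line(bar(z),feed=f);st()
robot.servo_line(bar(170),feed=100)
save("side","s3.png");save("top","t3.png")
for c in("side","top"):print(c,pin("lid_edge",c),pin("press_bar",c),pin("control",c),pin("start_top",c),pin("stop_top",c))
# rest on control, by wrist
save("wrist","w3.png");print("wrist",pin("lid_edge","wrist"),pin("start_top","wrist"),pin("stop_top","wrist"))
a=cv2.imread("pics/s3.png")[90:310,160:360];cv2.imwrite("pics/s3c.png",cv2.resize(a,None,fx=2.6,fy=2.6))
```

```text
11.97 [471.7 -66.6  56. ] F [0.8 0.9 5.1]
12.99 [470.7 -66.9  75.4] F [-0.4  1.3  6.6]
14.05 [471.8 -66.6  95.3] F [-1.5 -0.4  6.7]
15.06 [474.5 -65.8 112.4] F [-0.5  0.2  6.7]
15.72 [475.8 -65.4 118.4] F [-1.9  0.3  6.7]
16.18 [476.5 -65.1 121.4] F [-2.5  0.5  7.3]
16.59 [477.1 -65.  123.4] F [-2.7  0.8  8.4]
16.99 [477.2 -64.9 124.9] F [ 0.8 -0.2  1. ]
17.39 [476.9 -65.  126.9] F [-0.6 -0.1  0.2]
side [(0.74, [561.0, -41.0, 111.0], [258.0, 197.0])] [(0.9, [476.0, -69.0, 117.0], [240.0, 208.0])] [(0.93, [709.0, -286.0, 1.0], [327.0, 250.0]), (0.89, [440.0, -336.0, 4.0], [265.0, 288.0]), (0.57, [264.0, -289.0, 2.0], [209.0, 297.0])] [(0.58, [295.0, -300.0, 70.0], [217.0, 283.0]), (0.56, [434.0, -305.0, 70.0], [259.0, 269.0]), (0.37, [738.0, -275.0, 71.0], [335.0, 231.0])] [(0.61, [444.0, -365.0, 67.0], [270.0, 282.0]), (0.55, [238.0, -274.0, 65.0], [197.0, 285.0]), (0.37, [683.0, -293.0, 68.0], [324.0, 241.0])]
top [(0.95, [559.0, -36.0, 115.0], [267.0, 185.0]), (0.71, [430.0, -302.0, 67.0], [346.0, 225.0])] [(0.35, [439.0, -337.0, -2.0], [352.0, 224.0])] [(0.96, [711.0, -281.0, -4.0], [335.0, 148.0]), (0.92, [265.0, -285.0, -2.0], [338.0, 274.0]), (0.56, [438.0, -335.0, 1.0], [351.0, 224.0])] [(0.4, [297.0, -299.0, 67.0], [346.0, 265.0]), (0.39, [432.0, -300.0, 67.0], [346.0, 225.0]), (0.36, [741.0, -269.0, 70.0], [335.0, 135.0])] [(0.57, [445.0, -367.0, 68.0], [366.0, 221.0]), (0.54, [678.0, -290.0, 71.0], [342.0, 153.0]), (0.41, [238.0, -273.0, 68.0], [338.0, 283.0])]
wrist [(0.6, [561.0, -40.0, 114.0], [255.0, 106.0])] [(0.97, [429.0, -305.0, 69.0], [440.0, 291.0]), (0.42, [293.0, -301.0, 69.0], [387.0, 376.0])] [(0.66, [442.0, -367.0, 65.0], [490.0, 293.0]), (0.43, [427.0, -304.0, 71.0], [439.0, 293.0])]
```

View pics/s3c.png

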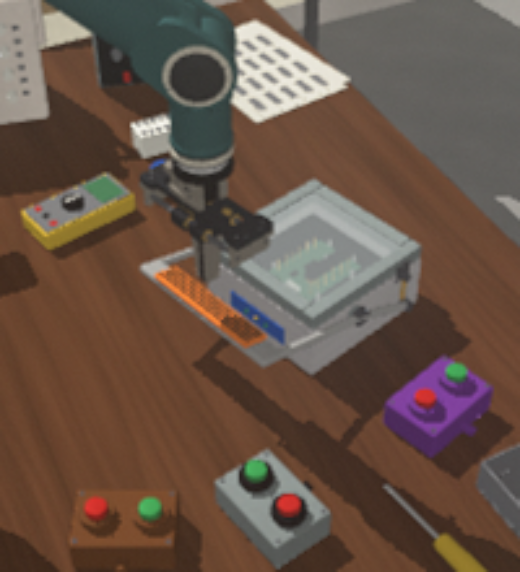

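The lid is shut: its edge is back at (560,-40,114), the bar is up, and the tip force has dropped to about 0. Three cameras agree on the green button at about (431,-303,68). I'll press it now.

Run:
```python
from h import *
B=[431,-303]
robot.servo_line([*B,170],feed=200);robot.servo_line([*B,95],feed=100)
save("wrist","w4.png");print(pin("start_top","wrist"),pin("stop_top","wrist"))
robot.servo_line([*B,74],feed=50);F0=st()["contact_force"][2]
z=74
while z>56:
    z-=1;robot.servo_line([*B,z],feed=20);f=st()["contact_force"][2]-F0
    if f>16:break
robot.hold(0.3);st();save("side","s4.png")
robot.servo_line([*B,z+12],feed=40);robot.servo_line([*B,170],feed=150);st()
save("side","s5.png");save("top","t5.png")
for c in("side","top"):print(c,pin("lid_edge",c),pin("control",c),pin("start_top",c))
a=[cv2.resize(cv2.imread(f"pics/s{i}.png")[180:320,180:330],None,fx=2.6,fy=2.6) for i in(4,5)]
cv2.imwrite("pics/s45.png",np.hstack(a))
```

```text
[(0.69, [431.0, -308.0, 69.0], [259.0, 224.0])] [(0.8, [444.0, -367.0, 67.0], [335.0, 229.0]), (0.17, [433.0, -304.0, 70.0], [255.0, 222.0])]
21.75 [ 430.8 -303.1   73.7] F [-0.6 -0.2 -0.6]
22.0 [ 431.1 -303.1   73.1] F [-0.1  0.  -0.2]
22.25 [ 431. -303.   72.] F [-0.3  0.1 -0.3]
22.5 [ 430.9 -303.    71. ] F [-0.6 -0.4  0.5]
22.75 [ 430.9 -303.    69.9] F [0.3 1.  0.8]
23.0 [ 431.1 -303.1   69.1] F [0.7 0.5 2.1]
23.25 [ 431.1 -303.1   68.1] F [0.8 0.5 2.5]
23.5 [ 431.1 -303.1   67.1] F [ 0.1 -0.4  2.1]
23.75 [ 431.1 -303.1   66. ] F [-0.6  0.   2.9]
24.0 [ 431.1 -303.1   65. ] F [ 0.4 -0.2  3. ]
24.25 [ 431.1 -303.1   64. ] F [ 0.  -0.2  4.6]
24.5 [ 431.1 -303.1   63.4] F [-1.4  1.4  8.4]
24.75 [ 431.2 -303.1   63.2] F [-3.1  3.4 17.3]
25.05 [ 431.1 -303.1   63.2] F [-2.7  2.6 18.6]
26.34 [ 430.7 -302.4  169.3] F [ 0.7 -0.5 -0. ]
side [(0.94, [561.0, -44.0, 111.0], [259.0, 198.0])] [(0.9, [437.0, -335.0, 4.0], [264.0, 288.0]), (0.75, [263.0, -289.0, 1.0], [208.0, 298.0]), (0.67, [709.0, -284.0, -1.0], [327.0, 250.0])] [(0.5, [738.0, -277.0, 71.0], [335.0, 232.0]), (0.46, [435.0, -305.0, 70.0], [259.0, 269.0]), (0.4, [297.0, -300.0, 71.0], [218.0, 283.0])]
top [(0.96, [560.0, -37.0, 113.0], [268.0, 184.0]), (0.4, [441.0, -334.0, -2.0], [351.0, 223.0])] [(0.67, [439.0, -337.0, 1.0], [352.0, 224.0]), (0.64, [707.0, -280.0, -2.0], [334.0, 149.0]), (0.42, [264.0, -288.0, -1.0], [339.0, 274.0])] [(0.58, [433.0, -301.0, 67.0], [346.0, 224.0]), (0.38, [742.0, -269.0, 70.0], [335.0, 134.0])]
```

View pics/s45.png

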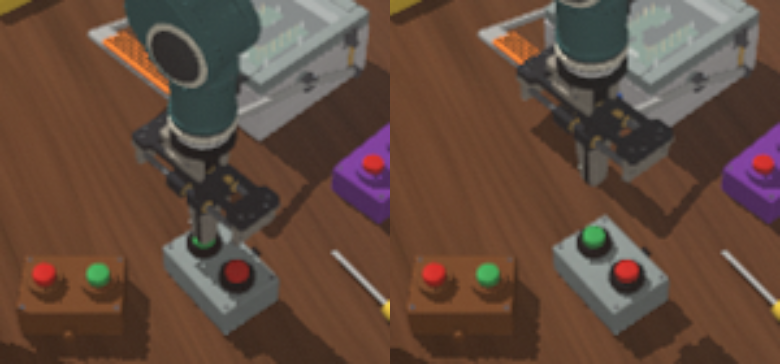

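Run:
```python
from h import *
st();robot.job_done()
```

```text
26.74 [ 430.8 -303.   169.7] F [-0.3 -0.6  0.9]
the job is handed in; nothing more can be done
```

I reseated the lid and ran the test with the green start button on the grey operator box, then handed the job in at 26.7 s (limit 51 s). The interface gives no verdict, so the results below come from my own checks.

- **Opening:** I pressed the orange bar down to its stop. The fingertips reached z ≈ 53 mm and the force rose to about 37 N. The lid's front edge was measured at z ≈ 290 mm, which is wide open.
- **Closing:** I let the bar up at 8–22 mm/s, with the force steady at 5–8 N until it fell to 0 at the top. The lid edge came back to z ≈ 111–115 mm, which is fully shut.
- **Start button:** It travelled about 6 mm at up to 5 N, then met its hard stop at about 18 N, and I released it. The operator box stayed where it was to within the few millimetres the cameras resolve.
- **At hand-in:** The gripper was about 100 mm above the box, touching nothing. I did not touch the red button, the look-alike boxes or the other things on the bench.

None of the checks failed. The detectors disagreed by 3–5 mm at most on the positions I used, apart from a few stray detections that I ignored.

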